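# Crate the canisters and push the crate up onto the labelling stand

### The job

Pack every incense canister that is out on the bench into the wooden crate, one to a cell and standing upright with its stopper up; those that have been knocked over have to be righted. Once all are in, push the loaded crate (do not lift it) up the ramp of the tilted stand until its trailing edge drops behind the lip and it lies flat on the stand's bed with all canisters still upright in it. Leave the coils, the big nut and the brush alone.

Things in the scene. Friction and masses are not known exactly. Their poses are not given: they have to be found in the camera images.
- stand: wooden stand fixed to the bench: a run-up ramp of smooth steel, then a bed with side rails and a back stop, all at one slope of 14 degrees. Origin on the bench at the middle of the ramp's toe at bench level; x level and uphill, y to the left looking uphill, z up. 182 mm clear between the side rails, which stand 25 mm above the ramp's face (35 above the bed).
- stand_toe (a point): middle of the ramp's toe (the stand's origin). The ramp is so smooth that a crate let go on it may slide back down. Steel flares guide the crate in here: 240 mm apart 20 mm before the toe, narrowing to 182 mm at 50 mm past it
- stand_lip (a point): middle of the lip's edge: the ramp's face ends here, 139 mm up the slope (x 135, z 34 mm in the stand's frame), in a sharp 10 mm step down to the bed, which runs on parallel to the ramp to the back stop, 184 mm beyond the lip along the slope
- crate: open wooden crate, 166 x 166 x 55 mm tall, walls and floor 6 mm, about 0.28 kg, with crossed dividers 4 mm thick, 38 mm tall from the underside, making four cells 75 x 75 mm centred at x and y of +-39.5 mm. Origin at the centre of its underside, z up; starts empty on the bench before the ramp, its x side facing uphill within 7 degrees. Pushing it takes about 2 to 15 N.
- crate_heel_left (a point): lower corner of the crate at its trailing (-x) side, +y end
- crate_heel_right (a point): lower corner of the crate at its trailing (-x) side, -y end
- can_a: square metal canister, body 50 x 50 x 62 mm tall, a round wooden stopper fixed on top, 30 mm across and 20 mm tall (82 mm over all), about 0.1 kg; origin at the centre of its underside, z towards the stopper; starts toppled, lying on one of its sides on the bench (axis 25 mm up). May be absent. Let go with its base on the bench at under 30 degrees of lean, it rocks upright.
- can_b: square metal canister, body 50 x 50 x 62 mm tall, a round wooden stopper fixed on top, 30 mm across and 20 mm tall (82 mm over all), about 0.1 kg; origin at the centre of its underside, z towards the stopper; starts toppled, lying on one of its sides on the bench (axis 25 mm up). May be absent. Let go with its base on the bench at under 30 degrees of lean, it rocks upright.
- can_c: square metal canister, body 50 x 50 x 62 mm tall, a round wooden stopper fixed on top, 30 mm across and 20 mm tall (82 mm over all), about 0.1 kg; origin at the centre of its underside, z towards the stopper; starts toppled, lying on one of its sides on the bench (axis 25 mm up). May be absent. Let go with its base on the bench at under 30 degrees of lean, it rocks upright.
- can_d: square metal canister, body 50 x 50 x 62 mm tall, a round wooden stopper fixed on top, 30 mm across and 20 mm tall (82 mm over all), about 0.1 kg; origin at the centre of its underside, z towards the stopper; starts toppled, lying on one of its sides on the bench (axis 25 mm up). May be absent. Let go with its base on the bench at under 30 degrees of lean, it rocks upright.
- can_e: square metal canister, body 50 x 50 x 62 mm tall, a round wooden stopper fixed on top, 30 mm across and 20 mm tall (82 mm over all), about 0.1 kg; origin at the centre of its underside, z towards the stopper; starts standing on the bench. May be absent. Let go with its base on the bench at under 30 degrees of lean, it rocks upright.
- coil_stack: bystander: stack of dark incense coils, a disc 120 mm across and 24 mm high; origin at the centre of its underside
- nut: bystander: big hexagonal steel nut used as a weight, 39 mm across, 20 mm high; origin at the centre of its underside
- brush: bystander: flat hand brush with a wooden handle, 200 mm long, 42 mm wide, 20 mm high, lying on the bench; origin at its middle, x towards the bristles

How it is judged (in metres and radians):
On the way, in this order (a step that is already met when the one before it is completed fails the run):
1. every canister present stands upright in the crate while the crate is still flat on the bench (x of can_a in the frame of crate between -0.065 and 0.065 m and y of can_a in the frame of crate between -0.065 and 0.065 m and z of can_a in the frame of crate between -0.002 and 0.02 m and angle between the z axis of each of can_a, can_b, can_c, can_d, can_e and the z axis of crate, either way round below 0.15 rad and x of can_b in the frame of crate between -0.065 and 0.065 m and y of can_b in the frame of crate between -0.065 and 0.065 m and z of can_b in the frame of crate between -0.002 and 0.02 m and x of can_c in the frame of crate between -0.065 and 0.065 m and y of can_c in the frame of crate between -0.065 and 0.065 m and z of can_c in the frame of crate between -0.002 and 0.02 m and x of can_d in the frame of crate between -0.065 and 0.065 m and y of can_d in the frame of crate between -0.065 and 0.065 m and z of can_d in the frame of crate between -0.002 and 0.02 m and x of can_e in the frame of crate between -0.065 and 0.065 m and y of can_e in the frame of crate between -0.065 and 0.065 m and z of can_e in the frame of crate between -0.002 and 0.02 m and height (world z) of crate below 0.012 m and angle between crate's own z axis and vertical below 0.06 rad), for 0.2 s.
2. the crate rides on the ramp, pushed up it (angle between crate's own z axis and vertical between 0.1 and 0.35 rad and contact force between crate and stand above 0.5 N and x of crate in the frame of stand between 0 and 0.19 m), for 0.1 s.
At the end, for the whole second after the job is handed in: both trailing lower corners of the crate are behind the lip and at least 3 mm below its edge, the crate lies on the bed (tilted 0.19 to 0.30 rad) at rest, and every canister present stands in it on its floor, within 0.15 rad of the crate's upright (x of each of crate_heel_left, crate_heel_right in the frame of stand above 0.1319 m and z of each of crate_heel_left, crate_heel_right in the frame of stand below 0.0306 m and angle between crate's own z axis and vertical between 0.19 and 0.3 rad and y of crate in the frame of stand between -0.02 and 0.02 m and linear speed of crate below 0.02 m/s and x of can_a in the frame of crate between -0.065 and 0.065 m and y of can_a in the frame of crate between -0.065 and 0.065 m and z of can_a in the frame of crate between -0.002 and 0.02 m and angle between the z axis of each of can_a, can_b, can_c, can_d, can_e and the z axis of crate, either way round below 0.15 rad and x of can_b in the frame of crate between -0.065 and 0.065 m and y of can_b in the frame of crate between -0.065 and 0.065 m and z of can_b in the frame of crate between -0.002 and 0.02 m and x of can_c in the frame of crate between -0.065 and 0.065 m and y of can_c in the frame of crate between -0.065 and 0.065 m and z of can_c in the frame of crate between -0.002 and 0.02 m and x of can_d in the frame of crate between -0.065 and 0.065 m and y of can_d in the frame of crate between -0.065 and 0.065 m and z of can_d in the frame of crate between -0.002 and 0.02 m and x of can_e in the frame of crate between -0.065 and 0.065 m and y of can_e in the frame of crate between -0.065 and 0.065 m and z of can_e in the frame of crate between -0.002 and 0.02 m and linear speed of each of can_a, can_b, can_c, can_d, can_e below 0.03 m/s); the robot touches nothing.
It fails at once if the crate is lifted (underside centre more than 70 mm above the bench) (height (world z) of crate above 0.07 m).
It fails at once if the stack of coils is disturbed (moved more than 30 mm) (distance of coil_stack from where it was at the start of the episode above 0.03 m).
It fails at once if the big nut is disturbed (moved more than 30 mm) (distance of nut from where it was at the start of the episode above 0.03 m).
It fails at once if the brush is disturbed (moved more than 30 mm) (distance of brush from where it was at the start of the episode above 0.03 m).
Of can_a, can_b, can_c, can_d, can_e only 3 to 4 are there at a start; the rules pass over those that are not, and their reading is None.
At some moment in a run one of can_a, can_b, can_c, can_d, can_e may be knocked a few centimetres aside while the robot is not near it.
Once in a run the grip may slacken for a moment while it holds something.
It also fails if it takes over 210 s, if anything falls off the work surface, if the arm or the gripper's body presses on something with over 40 N, if the wrist force passes 120 N, or if a joint passes its speed limit or range.

### The arm

A 6-joint arm with a two-finger parallel gripper is mounted at the origin on the work surface. World frame = base frame: x ahead of the robot, y to its left, z up, the work surface at z = 0. Lengths are in mm, angles in rad, forces in N, time in s.
With the tool pointing down it reaches from about 300 to 775 mm from the base axis. Payload 14.6 kg.
Tool frame: the origin (TCP) lies midway between the tips of the shut fingers; the grasp point (between the pads) lies grasp_offset behind it (grasp_offset is the distance from the TCP to the grasp point, in mm); z points along the fingers, y is the line along which they close (so a half turn about z gives the same grasp; the last joint's range is limited). The gripper opens to 94 mm and grips with 3 to 60 N. Pads are 16 mm wide; open, the fingers measure 119 mm over their backs; the gripper's body (75 mm by 177 mm) begins 78 mm behind the grasp point.
Start: joints at [1.217, 0.3, 1.521, -0, 1.321, -0.067], TCP at [155.584, 527.525, 167.446] pointing down, gripper open.
Joint ranges: [-3.03, 3.03], [-0.79, 2.21], [0.23, 2.52], [-1.04, 4.18], [0, 3.07], [-2.55, 2.55]. Speed limits (rad/s): [2.22, 2.22, 2.57, 3.14, 3.14, 3.14].

### API

Orientations are given as [roll, pitch, yaw] about the fixed x, y, z axes, in that order (R = Rz(yaw) Ry(pitch) Rx(roll)).
In Python, from cell import * gives the robot as it stands. The module is installed in compiled form; this text tells all that it offers.
- The arm moves only by the shell command python3 -m jog 'ROWS' [FORCE]. ROWS is JSON, a list of rows, each a list of 3 entries, a list of its own where there are three numbers: the finger opening in mm, from 0 to 94, then the shift along the tool's x, y, z in units of 50 mm (1.0 is 50 mm), then the turn about the tool's z in units of 180 degrees (1.0 is 180 degrees). In form: [[fingers, [dx, dy, dz], twist], ...]. A call has 1 to 20 rows; each row shifts and turns the commanded pose from where the row before left it, along the tool's axes as they then stand; what a row does not reach is not made up. A row lasts 1/10 s, in which the tool goes at most 50 mm and 8.59 degrees, less where a joint would pass 70% of its speed; a pose out of reach is approached as far as the arm can. A call with a number of a shift or a turn outside -1 to 1 is refused whole. A call with a gripper value outside its range is refused whole. The fingers move at their own pace and stop on an object; FORCE is the grip in N (left out, the last holds). Time passes only in rows, so rows that do not move let the fingers close. It gives the time, the measured TCP pose, the force, the opening and the grip force at its end, in the units of the state.
- read_state(): the state, without advancing time (a new reading comes with each control period).
- camera(name): name is "scene" or "side" or "wrist"; returns the picture (420x560x3 uint8, red, green, blue); there is no depth.
- calibration(name): a dict with "mtx" (3x3 intrinsics, pixels), "cam_to_world" (4x4, takes a point from camera to world coordinates); the wrist camera has in their place "hand_eye" (4x4, takes a point from camera to tool coordinates, whose origin is the TCP and whose axes are the flange's). Camera axes: x right, y down, z forward; pixel columns grow to the right and rows downward; lengths in mm; the calibration is good to about 2 mm. A picture is of the moment at which its call begins: read the wrist's pose just before it. calibration takes no time and is no camera call.
- sign_off(): hands the job in; it is judged then, once.
Trained networks look in the newest picture that a camera, given by its name, has taken for a name from the list of things; names that differ only in an ending like _2 or _b are one class to them, and where a whole thing is asked for, a point or a joint stands for the part that bears it (a point fixed in the world has none). Each returns a list of dicts, best first, with "conf" (0 to 1); they miss things now and then, are a little off and sometimes report something else, mostly with a low value. They report only what shows in the picture. A call takes as long as a camera call.
- regions_of(camera, query): "pixels" (420x560 bool, what is visible of it) and "rect" ([centre column, centre row, width, height] in pixels, round what is visible of it).
The state is a dict: "clock": time; "joints": joint angles; "qd": joint speeds; "effort": joint torques, N m; "eef_pos": TCP position; "eef_rot": TCP orientation; "wrist_force": force on the tool from outside, world axes, zero at the start; "moment": the same for the moment, N m; "finger_gap": finger opening in mm; "finger_force": force on a finger pad.
Only numpy, scipy, OpenCV 4.12 (cv2) and the standard library are available. Lean on these libraries where they do the work, as an engineer would, in place of code of your own. Each camera call takes 0.05 s, during which the arm holds its last target. There are 200 camera calls.

## Working session

There is one attempt and no reset: what is moved stays moved. The work goes in short steps, Python scripts to look and compute and a shell command to move; the robot and the scene stay as the last step left them, time stands still between calls to the robot, and variables do not carry over. Pictures are saved under pics/ and viewed, at most 14 in all, crops included, and the job is handed in when it is done.

```bash
ls; mkdir -p pics
python3 - <<'E'
from cell import *
import cv2, json
s=read_state()
for k,v in s.items(): print(k,v)
for n in ("scene","side"):
    im=camera(n); cv2.imwrite(f"pics/{n}0.png",im[:,:,::-1])
    c=calibration(n); print(n,c["mtx"],c["cam_to_world"])
    for q in ("can_a","crate","coil_stack","nut","brush","stand"):
        for r in regions_of(n,q): print(n,q,round(r["conf"],2),[round(x) for x in r["rect"]],r["pixels"].sum())
print(calibration("wrist"))
E
```

```text
pics
clock 0.0
joints [ 1.21743839e+00  3.00482128e-01  1.52159669e+00 -2.76862899e-05
  1.32069957e+00 -6.66184653e-02]
qd [-8.15359725e-05  1.82970449e-05  8.56238472e-04  4.24367644e-04
  3.58425044e-04 -3.05006744e-04]
effort [ 2.38559813e-03 -5.31802011e+01 -3.52738130e+01  7.09894393e-02
  2.42693274e-02 -1.66851632e-04]
eef_pos [155.46563923 527.24158715 166.87370534]
eef_rot [-3.14040776e+00 -5.21764449e-05  2.85486002e+00]
wrist_force [-0.46019578  0.42378778 -1.02069358]
moment [-0.02024106 -0.03144419  0.05987521]
finger_force 0.0
finger_gap 94.01504212387391
scene [[434.34309198   0.         285.62290305]
 [  0.         434.34309198 212.02798233]
 [  0.           0.           1.        ]] [[-7.58635963e-01  4.28271854e-01 -4.90973212e-01  1.02443065e+03]
 [ 6.51511111e-01  5.01205211e-01 -5.69496803e-01  5.61388187e+02]
 [ 2.17888083e-03 -7.51915259e-01 -6.59256169e-01  7.48530686e+02]
 [ 0.00000000e+00  0.00000000e+00  0.00000000e+00  1.00000000e+00]]
scene can_a 0.93 [197, 203, 35, 31] 737
scene can_a 0.86 [265, 288, 34, 46] 1038
scene can_a 0.72 [200, 233, 30, 36] 821

[... 822 characters left out ...]
tack 0.4 [329, 168, 18, 30] 470
side nut 0.4 [195, 149, 12, 3] 87
side brush 0.62 [392, 288, 18, 71] 930
side stand 0.71 [276, 147, 88, 94] 5902
side stand 0.59 [349, 259, 42, 31] 868
{'mtx': array([[327.79149746,   0.        , 284.33574896],
       [  0.        , 327.79149746, 208.77080286],
       [  0.        ,   0.        ,   1.        ]]), 'hand_eye': array([[ 1.01613158e-04, -9.72536700e-01, -2.32749559e-01,
         6.67979743e+01],
       [ 9.99999725e-01,  2.69684345e-04, -6.90290431e-04,
        -1.75364082e+00],
       [ 7.34101690e-04, -2.32749425e-01,  9.72536460e-01,
        -2.16536349e+02],
       [ 0.00000000e+00,  0.00000000e+00,  0.00000000e+00,
         1.00000000e+00]])}
```

View pics/scene0.png

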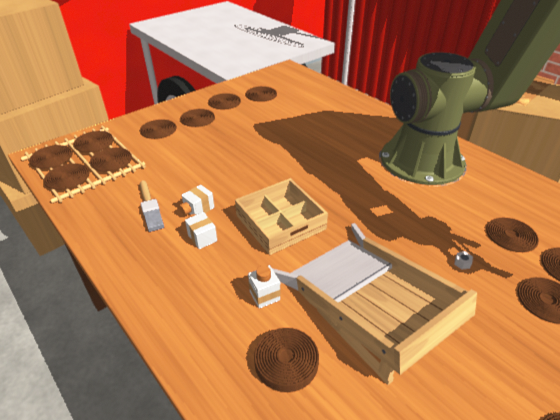

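View pics/side0.png

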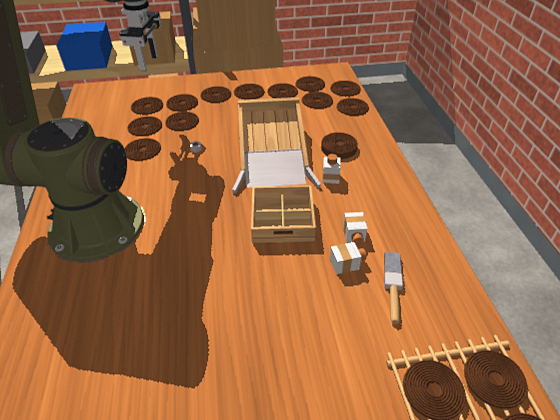

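The scene picture shows two toppled cans at about (197,203) and (200,233) and one standing at (265,288). The empty crate is at (280,215), and the ramp and bed run from about (330,265) to lower right. The side picture agrees: cans at (348,259), (355,228) and (332,168), and the ramp toe just beyond the crate near (277,187).

```bash
cat > h.py <<'E'
from cell import *
import numpy as np, cv2
from scipy.optimize import minimize
from scipy.spatial.transform import Rotation as R
def rot(s): return R.from_euler('xyz',s["eef_rot"]).as_matrix()
def cam(n,s=None):
    c=calibration(n)
    if n=="wrist":
        T=np.eye(4); s=s or read_state(); T[:3,:3]=rot(s); T[:3,3]=s["eef_pos"]
        return c["mtx"],T@c["hand_eye"]
    return c["mtx"],c["cam_to_world"]
def proj(P,C):
    K,T=C; q=(np.asarray(P)-T[:3,3])@T[:3,:3]@K.T; return q[:,:2]/q[:,2:]
def ray(uv,C,z):
    K,T=C; d=T[:3,:3]@np.linalg.inv(K)@np.array([*uv,1.]); return T[:3,3]+d*(z-T[2,3])/d[2]
def box(x0,x1,y0,y1,z0,z1): return np.array([[x,y,z] for x in(x0,x1) for y in(y0,y1) for z in(z0,z1)],float)
a=np.linspace(0,2*np.pi,16,endpoint=False)
stop=np.vstack([np.c_[15*np.cos(a),15*np.sin(a),0*a+z] for z in(62,82)])
can=[box(-25,25,-25,25,0,62),stop]
lie=[p[:,[2,1,0]]*[1,1,-1]+[0,0,25] for p in can]   # axis along +x
crate=[box(-83,83,-83,83,0,55)]
def place(P,x,y,yaw):
    c,s=np.cos(yaw),np.sin(yaw); return P@np.array([[c,s,0],[-s,c,0],[0,0,1]])+[x,y,0]
def sil(parts,p,C,scale=4):
    m=np.zeros((420*scale,560*scale),np.uint8)
    for P in parts:
        h=cv2.convexHull(np.round((proj(place(P,*p),C)+.5)*scale).astype(np.int32)); cv2.fillConvexPoly(m,h,1)
    return cv2.resize(m.astype(np.float32),(560,420),interpolation=cv2.INTER_AREA)
def fit(parts,obs,x,y,yaws):
    def cost(p):
        t=0
        for C,M in obs:
            m=sil(parts,p,C); t+=1-np.minimum(m,M).sum()/np.maximum(m,M).sum()
        return t/len(obs)
    rs=[minimize(cost,[x,y,w],method="Nelder-Mead",options=dict(initial_simplex=[[x,y,w],[x+12,y,w],[x,y+12,w],[x,y,w+.3]],maxiter=90)) for w in yaws]
    r=min(rs,key=lambda r:r.fun); return np.round(r.x,3),round(r.fun,3)
def go(x,y,z,yaw=None):
    "shift in tool units AFTER the twist; yaw = world angle of finger closing line (tool y)"
    s=read_state(); M=rot(s); cl=np.arctan2(M[1,1],M[0,1]); tw=0
    if yaw is not None: tw=(yaw-cl+np.pi/2)%np.pi-np.pi/2
    d=np.array([x,y,z])-s["eef_pos"]; M2=R.from_rotvec([0,0,tw]).as_matrix()@M
    print("tcp",np.round(s["eef_pos"],1),"closing",round(cl,3),"j6",round(s["joints"][5],2),"| twist",round(-tw/np.pi,4),"shift",np.round(M2.T@d/50,3),"t",round(s["clock"],1))
E
python3 - <<'E'
from h import *
import cell
print([n for n in dir(cell) if "grasp" in n.lower()], getattr(cell,"grasp_offset",None))
S,D=cam("scene"),cam("side"); camera("scene"); camera("side")
f=lambda n,q,c:min(regions_of(n,q),key=lambda r:np.hypot(r["rect"][0]-c[0],r["rect"][1]-c[1]))["pixels"].astype(np.float32)
for nm,parts,q,cs,cd,z,yw in [("stand",can,"can_a",(265,288),(329,170),35,[.2,.7,1.1]),("t1",lie,"can_a",(197,203),(348,259),25,np.arange(8)*.785),("t2",lie,"can_a",(200,233),(355,228),25,np.arange(8)*.785),("crate",crate,"crate",(280,215),(283,214),27,[-.2,.1,.4])]:
    o=[(S,f("scene",q,cs)),(D,f("side",q,cd))]
    g=ray(cs,S,z); g2=ray(cd,D,z)
    print(nm,g.round(),g2.round(),[fit(parts,[k],*((u[:2])),yw) for k,u in zip(o,(g,g2))],fit(parts,o,*((g+g2)[:2]/2),yw))
for q,cs in [("coil",(286,361)),("nut",(464,260)),("brush",(152,206))]: print(q,ray(cs,S,10).round())
# stand toe corners by eye
for u in [(246,187),(304,188),(242,101),(299,101)]: print(ray(u,D,0).round(), ray(u,D,60).round())
E
```

```text
['grasp_offset'] 18.8
stand [682.  99.  35.] [672.  89.  35.] [(array([679.797,  91.909,   1.263]), np.float64(0.052)), (array([ 6.77658e+02,  9.21770e+01, -2.62000e-01]), np.float64(0.11))] (array([679.024,  91.696,   1.261]), np.float64(0.087))
t1 [ 637. -239.   25.] [ 639. -249.   25.] [(array([ 6.00516e+02, -2.48837e+02,  1.12000e-01]), np.float64(0.082)), (array([ 6.00172e+02, -2.46409e+02,  7.80000e-02]), np.float64(0.072))] (array([ 6.00496e+02, -2.47768e+02,  1.02000e-01]), np.float64(0.079))
t2 [ 691. -139.   25.] [ 685. -149.   25.] [(array([ 688.02 , -116.911,    4.579]), np.float64(0.045)), (array([ 685.477, -113.1  ,    4.649]), np.float64(0.047))] (array([ 687.14 , -114.445,    4.612]), np.float64(0.063))
crate [505. -62.  27.] [506. -66.  27.] [(array([ 5.03569e+02, -6.40780e+01, -1.46000e-01]), np.float64(0.02)), (array([ 5.03254e+02, -6.19790e+01, -1.38000e-01]), np.float64(0.02))] (array([ 5.03471e+02, -6.25580e+01, -1.35000e-01]), np.float64(0.022))
coil [747. 242.  10.]
nut [272. 316.  10.]
brush [ 725. -322.   10.]
[419.  95.   0.] [416.  25.  60.]
[590.  60.  -0.] [575.  -7.  60.]
[456. 597.   0.] [450. 494.  60.]
[671. 560.   0.] [651. 459.  60.]
```

Run:
```python
from h import *
go(679,92,110)
```

```text
tcp [155.6 527.5 167.4] closing 1.284 j6 -0.07 | twist 0.0 shift [-12.505  -5.393   1.149] t 1.2
```

```bash
python3 -m jog '[[60,[-0.3,-0.13,0],0],[60,[-0.61,-0.263,0],0],[60,[-0.61,-0.263,0],0],[60,[-0.61,-0.263,0],0],[60,[-0.61,-0.263,0],0],[60,[-0.61,-0.263,0],0],[60,[-0.61,-0.263,0],0],[60,[-0.61,-0.263,0],0],[60,[-0.61,-0.263,0],0],[60,[-0.61,-0.263,0],0],[60,[-0.61,-0.263,0],0],[60,[-0.61,-0.263,0],0],[60,[-0.61,-0.263,0],0],[60,[-0.61,-0.263,0],0],[60,[-0.61,-0.263,0],0],[60,[-0.61,-0.263,0],0],[60,[-0.61,-0.263,0],0],[60,[-0.61,-0.263,0],0],[60,[-0.61,-0.263,0],0],[60,[-0.61,-0.263,0],0]]' 3
python3 -m jog '[[60,[-0.4,-0.17,0.2],0],[60,[-0.2,-0.1,0.2],0],[60,[0,0,0],0],[60,[0,0,0],0]]'
python3 - <<'E'
from h import *
go(679,92,66)
s=read_state(); im=camera("wrist"); cv2.imwrite("pics/w1.png",im[:,:,::-1]); C=cam("wrist",s)
for r in regions_of("wrist","can_a"): print(r["conf"],r["rect"],ray(r["rect"][:2],C,60))
print(proj([[679,92,82]],C))
E
```

```text
clock: 3.2
eef_pos: [654.1, 111.3, 167.5]
eef_rot: [-3.142, 0.0, 2.854]
wrist_force: [0.2, 0.2, -0.0]
finger_gap: 60.1
finger_force: 0.0
clock: 3.6
eef_pos: [677.6, 92.3, 147.4]
eef_rot: [-3.141, -0.001, 2.855]
wrist_force: [0.4, 0.6, 0.2]
finger_gap: 60.1
finger_force: 0.0
tcp [677.6  92.3 147.4] closing 1.284 j6 -1.2 | twist 0.0 shift [-0.029  0.002  1.627] t 3.6
0.97 [74.7, 260.5, 94.1, 58.3] [ 674.59875673 -125.46693255   60.        ]
0.81 [14.4, 242.2, 28.8, 66.4] [ 640.41097804 -173.93751393   60.        ]
0.71 [286.0, 201.8, 57.2, 61.7] [676.64058755  92.19434931  60.        ]
[[286.64155873 209.61789292]]
```

View pics/w1.png

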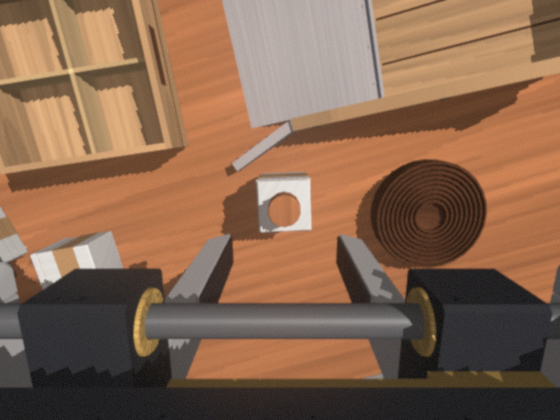

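The wrist view has the standing can at (285,205), centred between the fingers. The ramp's toe edge runs (223,0) to (250,127) and its lip edge (368,0) to (382,97). The coils at (430,215) are well clear.

```bash
python3 -m jog '[[60,[-0.03,0,0.3],0],[60,[0,0,0.4],0],[60,[0,0,0.4],0],[60,[0,0,0.3],0],[60,[0,0,0.2],0],[60,[0,0,0],0],[20,[0,0,0],0],[20,[0,0,0],0],[20,[0,0,0],0],[20,[0,0,0],0],[20,[0,0,0],0]]' 15
python3 - <<'E'
from h import *
C=cam("wrist")  # same orientation, use old pose for the stored picture
T=np.eye(4); s=read_state(); T[:3,:3]=rot(s); T[:3,3]=[677.6,92.3,147.4]; C=(C[0],T@calibration("wrist")["hand_eye"])
a=ray((223,0),C,0);b=ray((250,127),C,0);l0=ray((368,0),C,34);l1=ray((382,97),C,34);f=ray((235,168),C,25)
print(a,b,l0,l1,f,[np.arctan2(*(u-v)[:2])*-1 for u,v in((a,b),(l0,l1))])
go(548,-29,110)
E
```

```text
clock: 4.8
eef_pos: [679.8, 91.6, 67.7]
eef_rot: [3.141, 0.0, 2.855]
wrist_force: [0.6, 0.7, -0.5]
finger_gap: 23.1
finger_force: 0.0
[475.41349241  86.49573562   0.        ] [599.21437924  74.76912888   0.        ] [525.11017656 213.51407952  34.        ] [609.69631495 207.66795928  34.        ] [634.8933651   49.71996769  25.        ] [np.float64(1.4763565887580907), np.float64(1.5017916605907682)]
tcp [679.8  91.6  67.7] closing 1.284 j6 -1.2 | twist 0.0 shift [ 1.845 -3.059 -0.846] t 4.8
```

```bash
python3 -m jog '[[20,[0,0,0],0],[20,[0,0,0],0]]'
python3 - <<'E'
from h import *
s=read_state(); im=camera("wrist"); cv2.imwrite("pics/w2.png",im[:,:,::-1])
camera("scene"); camera("side")
for n in("scene","side"):
    for r in regions_of(n,"can_a"): print(n,r["conf"],r["rect"],ray(r["rect"][:2],cam(n),35))
E
```

```text
clock: 5.0
eef_pos: [679.7, 91.6, 67.5]
eef_rot: [-3.142, 0.0, 2.855]
wrist_force: [0.7, 0.1, 0.8]
finger_gap: 19.9
finger_force: 0.0
scene 0.7 [265.4, 288.8, 30.5, 38.2] [682.23608992 100.95204835  35.        ]
scene 0.66 [200.1, 234.2, 29.9, 36.0] [ 697.61411274 -125.69633049   35.        ]
scene 0.61 [198.1, 202.6, 34.0, 26.9] [ 639.14902819 -227.87456366   35.        ]
side 0.88 [329.6, 170.1, 20.1, 29.0] [673.7582855   88.23448011  35.        ]
side 0.85 [355.0, 226.9, 22.7, 29.4] [ 682.87190979 -154.19250019   35.        ]
side 0.5 [282.8, 216.0, 64.9, 56.8] [502.55642067 -81.54331941  35.        ]
```

View pics/w2.png

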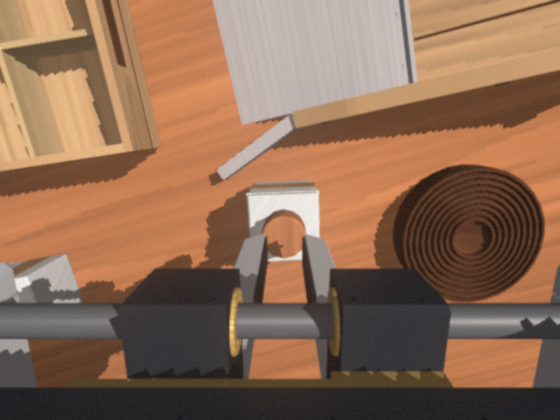

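Run:
```python
from h import *
s=read_state(); C=cam("wrist",s); M=rot(s)
print(proj([s["eef_pos"], s["eef_pos"]+M@[0,10,0],s["eef_pos"]-M@[8,10,0],s["eef_pos"]+M@[8,-10,0], [679,92,82],[679,92,62]],C))
for z in(82,62): print(ray((285,234),C,z),ray((284,225),C,z))
```

```text
[[287.09827855 229.88362964]
 [301.59416171 229.88818324]
 [272.69792499 240.89206993]
 [272.50706423 218.68322089]
 [287.53272097 235.40639369]
 [287.28440876 226.56830703]]
[677.6243546   90.69878411  82.        ] [671.64368675  91.79018813  82.        ]
[683.81381254  88.90349208  62.        ] [677.24098194  90.10295908  62.        ]
```

Run:
```python
from h import *
c=calibration("wrist"); C=(c["mtx"],c["hand_eye"])
for g in(30,10):
  for x in(8,-8):
    for z in (0,-10,-20,-30,-40,-60): print(g,x,z,proj([[x,g,z],[x,-g,z]],C).round().tolist())
```

```text
30 8 0 [[331.0, 219.0], [243.0, 219.0]]
30 8 -10 [[333.0, 223.0], [241.0, 223.0]]
30 8 -20 [[335.0, 227.0], [239.0, 227.0]]
30 8 -30 [[338.0, 232.0], [237.0, 232.0]]
30 8 -40 [[341.0, 237.0], [235.0, 237.0]]
30 8 -60 [[347.0, 250.0], [229.0, 250.0]]
30 -8 0 [[330.0, 241.0], [244.0, 241.0]]
30 -8 -10 [[332.0, 246.0], [242.0, 246.0]]
30 -8 -20 [[334.0, 251.0], [240.0, 251.0]]
30 -8 -30 [[337.0, 257.0], [238.0, 257.0]]
30 -8 -40 [[340.0, 264.0], [236.0, 264.0]]
30 -8 -60 [[346.0, 279.0], [230.0, 279.0]]
10 8 0 [[302.0, 219.0], [273.0, 219.0]]
10 8 -10 [[303.0, 223.0], [272.0, 223.0]]
10 8 -20 [[303.0, 227.0], [271.0, 227.0]]
10 8 -30 [[304.0, 232.0], [271.0, 232.0]]
10 8 -40 [[305.0, 237.0], [270.0, 237.0]]
10 8 -60 [[308.0, 250.0], [268.0, 250.0]]
10 -8 0 [[301.0, 241.0], [273.0, 241.0]]
10 -8 -10 [[302.0, 246.0], [272.0, 246.0]]
10 -8 -20 [[303.0, 251.0], [272.0, 251.0]]
10 -8 -30 [[304.0, 257.0], [271.0, 257.0]]
10 -8 -40 [[305.0, 264.0], [270.0, 264.0]]
10 -8 -60 [[307.0, 279.0], [269.0, 279.0]]
```

Run:
```python
import cv2
im=cv2.imread("pics/w2.png")[180:300,200:380]; cv2.imwrite("pics/w2c.png",cv2.resize(im,(720,480),interpolation=cv2.INTER_CUBIC))
```

```text
(no output)
```

View pics/w2c.png

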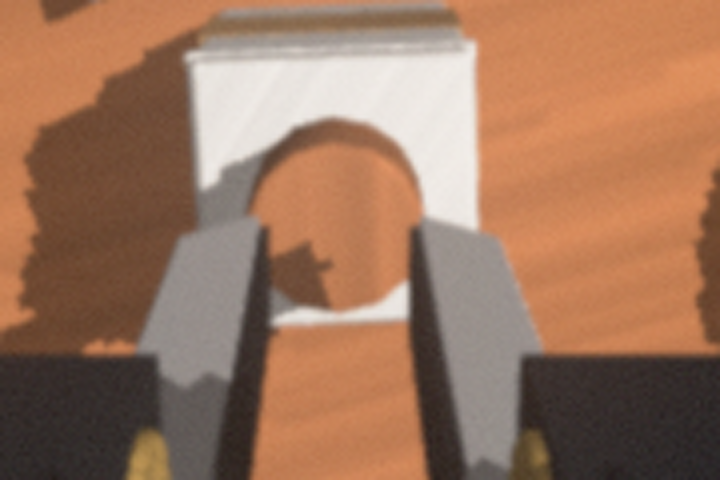

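The crop shows the finger tips at about (266,236) and (304,236). That matches points roughly 40 mm behind the reported TCP, so the fingers closed above the stopper. I'll go lower and try again.

```bash
python3 -m jog '[[60,[0,0,0],0],[60,[0,0,0],0],[60,[0,0,0],0],[60,[0,0,0],0],[60,[0,0,0.1],0],[60,[0,0,0.1],0],[60,[0,0,0.1],0],[60,[0,0,0.1],0],[60,[0,0,0.1],0],[60,[0,0,0.1],0],[60,[0,0,0],0]]' 
python3 -m jog '[[20,[0,0,0],0],[20,[0,0,0],0],[20,[0,0,0],0],[20,[0,0,0],0],[20,[0,0,0],0],[20,[0,0,0],0]]' 15
```

```text
clock: 6.35
eef_pos: [679.3, 91.6, 36.5]
eef_rot: [-3.141, -0.001, 2.855]
wrist_force: [0.5, 1.1, 0.9]
finger_gap: 59.6
finger_force: 0.0
clock: 6.95
eef_pos: [679.8, 91.6, 37.6]
eef_rot: [3.142, 0.0, 2.855]
wrist_force: [0.4, -0.7, 1.0]
finger_gap: 29.5
finger_force: 15.0
```

```bash
python3 -m jog '[[60,[0,0,0],0],[60,[0,0,0],0],[60,[0,0,0],0],[60,[0,0,0.08],0],[60,[0,0,0.08],0],[60,[0,0,0],0],[20,[0,0,0],0],[20,[0,0,0],0],[20,[0,0,0],0],[20,[0,0,0],0],[20,[0,0,0],0],[20,[0,0,-0.2],0],[20,[0,0,-0.4],0],[20,[0,0,-0.4],0],[20,[0,0,-0.4],0],[20,[0,0,-0.2],0],[20,[0,0,0],0]]' 20
python3 - <<'E'
from h import *
go(548,-29,110)
s=read_state(); im=camera("wrist"); cv2.imwrite("pics/w3.png",im[:,:,::-1])
E
```

```text
clock: 8.65
eef_pos: [680.3, 91.7, 111.2]
eef_rot: [3.141, 0.003, 2.855]
wrist_force: [0.6, -0.4, -1.1]
finger_gap: 29.6
finger_force: 20.0
tcp [680.3  91.7 111.2] closing 1.284 j6 -1.2 | twist 0.0 shift [ 1.856 -3.064  0.017] t 8.7
```

View pics/w3.png

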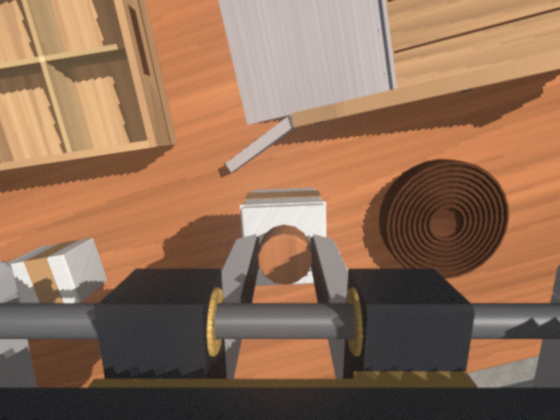

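The can is held level at (284,250) and is clear of the bench. Next I'll move it over the uphill cell on the +x side.

```bash
python3 -m jog '[[20,[0.1,-0.17,0],0],[20,[0.2,-0.33,0],0],[20,[0.22,-0.36,0],0],[20,[0.22,-0.36,0],0],[20,[0.22,-0.36,0],0],[20,[0.22,-0.36,0],0],[20,[0.22,-0.36,0],0],[20,[0.22,-0.36,0],0],[20,[0.16,-0.28,0],0],[20,[0.07,-0.12,0],0],[20,[0,0,0],0],[20,[0,0,0.2],0],[20,[0,0,0.3],0],[20,[0,0,0.3],0],[20,[0,0,0.3],0],[20,[0,0,0.2],0],[20,[0,0,0.1],0],[20,[0,0,0.04],0],[20,[0,0,0],0]]'
python3 - <<'E'
from h import *
go(548,-29,36); print(read_state()["wrist_force"])
E
```

```text
clock: 10.6
eef_pos: [547.9, -28.9, 37.5]
eef_rot: [3.142, 0.0, 2.855]
wrist_force: [0.4, 0.4, -1.1]
finger_gap: 29.2
finger_force: 20.0
tcp [547.9 -28.9  37.5] closing 1.284 j6 -1.4 | twist 0.0 shift [-0.003 -0.002  0.031] t 10.6
[ 0.42431544  0.41088741 -1.1003461 ]
```

```bash
python3 -m jog '[[20,[0,0,0.04],0],[56,[0,0,0],0],[56,[0,0,0],0],[56,[0,0,0],0],[56,[0,0,0],0],[56,[0,0,-0.3],0],[56,[0,0,-0.5],0],[56,[0,0,-0.4],0.04],[56,[0,0,-0.4],0.04],[56,[0,0,-0.4],0.04],[56,[0,0,0],0.04],[56,[0,0,0],0.04],[56,[0,0,0],0.04],[56,[0,0,0],0.04],[56,[0,0,0],0.04],[56,[0,0,0],0.04],[56,[0,0,0],0.04],[56,[0,0,0],0.04]]'
python3 - <<'E'
from h import *
im=camera("scene"); camera("side"); cv2.imwrite("pics/scene1.png",im[:,:,::-1])
S,D=cam("scene"),cam("side")
o={}
for n,C in(("scene",S),("side",D)):
    for r in regions_of(n,"can_a"): print(n,round(r["conf"],2),r["rect"]); o.setdefault(n,[]).append(r)
f=lambda n,c:min(o[n],key=lambda r:np.hypot(r["rect"][0]-c[0],r["rect"][1]-c[1]))
for nm,cs,cd in(("t1",(197,203),(348,259)),("t2",(200,233),(355,228))):
    a,b=f("scene",cs),f("side",cd)
    g=ray(a["rect"][:2],S,25)
    print(nm,[fit(lie,[k],*g[:2],np.arange(8)*.785) for k in((S,a["pixels"].astype(np.float32)),(D,b["pixels"].astype(np.float32)))])
go(679.5,-189,80,-.1)
E
```

```text
clock: 12.4
eef_pos: [547.7, -29.0, 135.5]
eef_rot: [3.141, -0.0, 1.467]
wrist_force: [-0.1, -1.0, 0.3]
finger_gap: 56.4
finger_force: 0.0
scene 0.95 [197.3, 200.8, 35.4, 30.7]
scene 0.68 [281.8, 217.3, 90.8, 77.4]
scene 0.6 [200.4, 231.5, 29.4, 38.0]
scene 0.6 [276.0, 222.2, 25.4, 29.9]
scene 0.55 [372.9, 305.4, 207.8, 162.4]
side 0.87 [348.6, 260.6, 36.5, 29.9]
side 0.75 [295.5, 197.3, 20.0, 27.4]
side 0.66 [355.9, 228.9, 24.4, 29.7]
t1 [(array([ 6.01010e+02, -2.47898e+02,  9.40000e-02]), np.float64(0.078)), (array([ 599.586, -244.854,    6.321]), np.float64(0.075))]
t2 [(array([ 690.729, -114.943,    4.517]), np.float64(0.06)), (array([ 687.439, -114.239,    4.577]), np.float64(0.065))]
tcp [547.7 -29.  135.5] closing -0.095 j6 -0.03 | twist 0.0017 shift [-2.922  2.943  1.11 ] t 12.6
```

View pics/scene1.png

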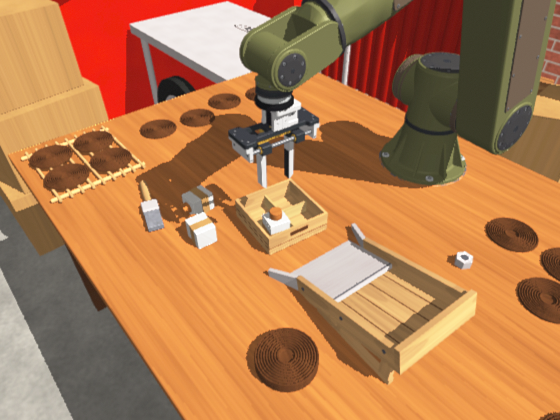

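The can stands in its cell at (275,222) and the toppled pair is unmoved. I'll take the nearer toppled can next.

```bash
python3 -m jog '[[60,[-0.3,0.3,0],0],[60,[-0.5,0.5,0],0],[60,[-0.5,0.5,0],0],[60,[-0.5,0.5,0],0],[60,[-0.5,0.5,0.1],0],[60,[-0.4,0.4,0.3],0],[60,[-0.22,0.21,0.4],0],[60,[0,0,0.3],0],[60,[0,0,0],0],[60,[0,0,0],0]]'
python3 - <<'E'
from h import *
s=read_state(); im=camera("wrist"); cv2.imwrite("pics/w4.png",im[:,:,::-1]); C=cam("wrist",s)
L=regions_of("wrist","can_a")
for r in L: print(round(r["conf"],2),r["rect"],ray(r["rect"][:2],C,25).round())
r=min(L,key=lambda r:np.linalg.norm(ray(r["rect"][:2],C,25)[:2]-[684,-150])); print(fit(lie,[(C,r["pixels"].astype(np.float32))],688,-115,[4.4,4.6,4.8]))
print(proj(place(np.array([[75,0,25],[82,15,25],[82,-15,25.]]),688,-114.5,4.58),C))
go(678,-189,-20)
E
```

```text
clock: 13.6
eef_pos: [678.0, -187.7, 81.1]
eef_rot: [3.141, -0.0, 1.474]
wrist_force: [0.0, 0.2, 0.2]
finger_gap: 59.9
finger_force: 0.0
0.71 [259.6, 269.9, 79.9, 65.8] [ 650. -242.   25.]
0.68 [289.8, 174.2, 64.8, 104.1] [ 685. -159.   25.]
0.68 [71.5, 34.8, 121.0, 69.5] [530. -37.  25.]
(array([ 688.432, -117.636,    4.615]), np.float64(0.038))
[[284.64476698 209.8886714 ]
 [301.75141691 218.3851701 ]
 [266.93602422 217.17647676]]
tcp [ 678.5 -187.9   82.2] closing -0.097 j6 -0.23 | twist 0.0 shift [-0.021 -0.012  2.043] t 13.7
```

View pics/w4.png

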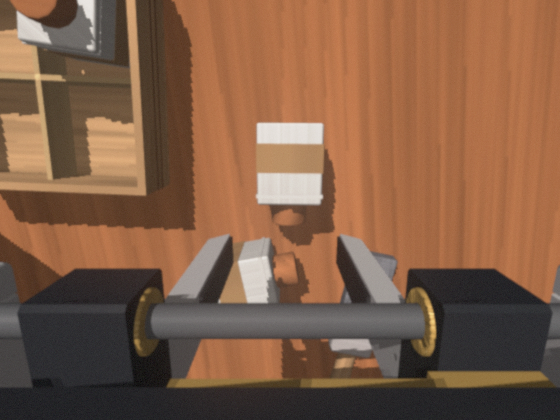

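The toppled can lies lengthways in the wrist view with its stopper at (288,213), and the second can's stopper at (287,268) is clear. I'll descend and find the bench by touch.

```bash
python3 -m jog '[[60,[-0.06,0.03,0.2],0],[60,[0,0,0.4],0],[60,[0,0,0.4],0],[60,[0,0,0.4],0],[60,[0,0,0.3],0],[60,[0,0,0.2],0],[60,[0,0,0],0],[60,[0,0,0],0]]'
for i in 1 2 3; do echo; python3 -m jog '[[60,[0,0,0.06],0],[60,[0,0,0.06],0],[60,[0,0,0],0]]' | grep -E 'pos|wrist'; done
```

```text
clock: 14.5
eef_pos: [679.8, -191.8, -13.8]
eef_rot: [3.141, 0.0, 1.473]
wrist_force: [-0.1, -0.6, 0.1]
finger_gap: 59.8
finger_force: 0.0

eef_pos: [679.2, -191.7, -20.7]
wrist_force: [-0.5, -0.2, 0.2]

eef_pos: [679.1, -191.6, -27.2]
wrist_force: [0.1, 0.3, 0.1]

eef_pos: [679.1, -191.6, -33.2]
wrist_force: [0.4, 0.6, 0.6]
```

```bash
for i in 1 2 3; do python3 -m jog '[[60,[0,0,0.05],0],[60,[0,0,0],0]]' | grep -E 'pos|wrist'; done
```

```text
eef_pos: [679.2, -191.6, -35.4]
wrist_force: [-0.4, -0.1, -0.2]
eef_pos: [679.4, -191.7, -37.5]
wrist_force: [-0.8, -0.0, -0.7]
eef_pos: [679.6, -191.8, -37.8]
wrist_force: [-9.7, 3.0, 19.4]
```

```bash
python3 -m jog '[[60,[0,0,-0.15],0],[60,[0,0,-0.15],0],[60,[0,0,-0.12],0],[60,[0,0,0],0],[60,[0,0,0],0],[20,[0,0,0],0],[20,[0,0,0],0],[20,[0,0,0],0],[20,[0,0,0],0],[20,[0,0,0],0],[20,[0,0,0],0]]' 4
python3 -m jog '[[20,[0.055,0,-0.126],0],[20,[0.055,0,-0.126],0],[20,[0.076,0,-0.115],0],[20,[0.076,0,-0.115],0],[20,[0.094,0,-0.101],0],[20,[0.094,0,-0.101],0],[20,[0.111,0,-0.082],0],[20,[0.111,0,-0.082],0],[20,[0,0,0],0]]'
python3 - <<'E'
from h import *
S=camera("scene")[130:310,120:330]; D=camera("side")[150:330,280:490]
im=np.hstack([cv2.resize(u,None,fx=1.9,fy=1.9) for u in (S,D)]); cv2.imwrite("pics/c5.png",im[:,:,::-1]); print(im.shape)
E
```

```text
clock: 17.1
eef_pos: [679.3, -191.7, -19.1]
eef_rot: [-3.142, -0.0, 1.472]
wrist_force: [1.4, 0.4, -0.6]
finger_gap: 29.7
finger_force: 4.0
clock: 18.0
eef_pos: [683.0, -157.4, 24.1]
eef_rot: [3.141, 0.0, 1.473]
wrist_force: [0.4, -0.5, 0.5]
finger_gap: 29.8
finger_force: 0.4
(342, 798, 3)
```

View pics/c5.png

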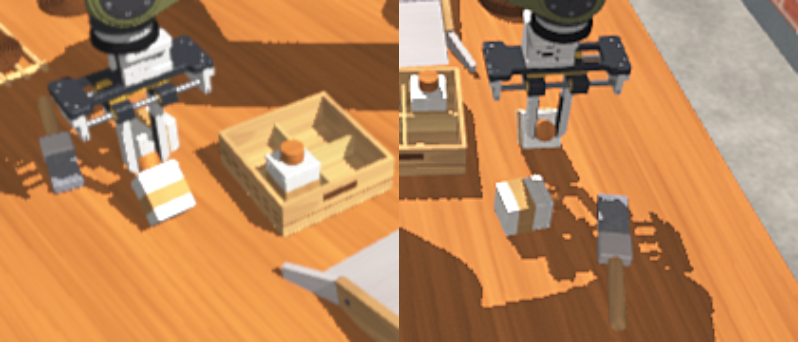

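Both views show the can pivoting in the pads, tilted about 40 degrees with its base still down. The grip force reads 0.4 N, so I'll let it recover before carrying on.

```bash
python3 -m jog '[[20,[0,0,0],0],[20,[0,0,0],0],[20,[0,0,0],0],[20,[0,0,0],0]]' 4
python3 -m jog '[[20,[0.123,0,-0.061],0],[20,[0.123,0,-0.061],0],[20,[0.133,0,-0.04],0],[20,[0.133,0,-0.04],0],[20,[0.136,0,-0.015],0],[20,[0.136,0,-0.015],0],[20,[0,0,0],0],[20,[0,0,0],0]]'
python3 - <<'E'
from h import *
S=camera("scene")[130:310,120:330]; D=camera("side")[150:330,280:490]
im=np.hstack([cv2.resize(u,None,fx=1.9,fy=1.9) for u in (S,D)]); cv2.imwrite("pics/c6.png",im[:,:,::-1])
E
```

```text
clock: 18.5
eef_pos: [682.6, -158.4, 23.3]
eef_rot: [-3.142, -0.0, 1.472]
wrist_force: [1.5, -0.7, 0.7]
finger_gap: 30.3
finger_force: 4.0
clock: 19.3
eef_pos: [686.6, -119.1, 35.0]
eef_rot: [3.141, -0.0, 1.473]
wrist_force: [0.9, 0.1, 0.6]
finger_gap: 29.6
finger_force: 4.0
```

View pics/c6.png

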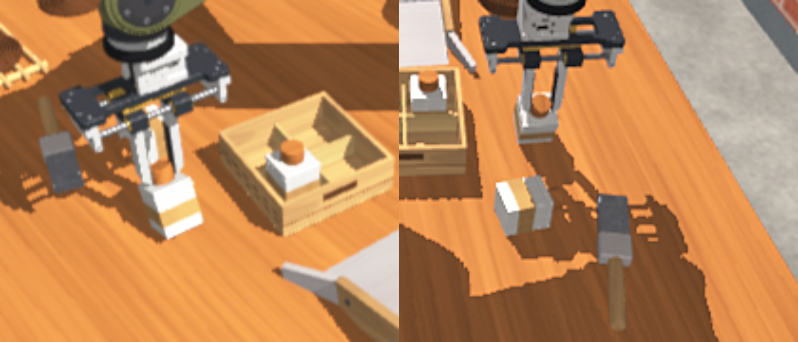

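The can is now close to upright. I'll finish the arc, release it to settle, and regrip firmly.

```bash
python3 -m jog '[[20,[0.138,0,0.008],0],[20,[0.138,0,0.008],0],[20,[0.1,0,0.03],0],[20,[0.08,0,0.04],0],[20,[0,0,0],0],[45,[0,0,0],0],[45,[0,0,0],0],[45,[0,0,0],0],[45,[0,0,0],0],[45,[0,0,0],0],[45,[0,0,0],0]]'
python3 -m jog '[[20,[0,0,0],0],[20,[0,0,0],0],[20,[0,0,0],0],[20,[0,0,0],0],[20,[0,0,0],0],[20,[0,0,-0.2],0],[20,[0,0,-0.2],0],[20,[0,0,0],0]]' 20
python3 - <<'E'
from h import *
S=camera("scene")[130:310,120:330]; D=camera("side")[150:330,280:490]
im=np.hstack([cv2.resize(u,None,fx=1.9,fy=1.9) for u in (S,D)]); cv2.imwrite("pics/c7.png",im[:,:,::-1])
go(537,-107,112)
E
```

```text
clock: 20.5
eef_pos: [688.7, -96.6, 30.6]
eef_rot: [-3.141, -0.0, 1.472]
wrist_force: [0.6, -0.5, -0.5]
finger_gap: 44.7
finger_force: 0.0
clock: 21.3
eef_pos: [689.7, -96.7, 53.1]
eef_rot: [3.138, 0.0, 1.473]
wrist_force: [-0.1, 0.4, -0.8]
finger_gap: 29.1
finger_force: 20.0
tcp [688.9 -96.6  51.2] closing -0.098 j6 -0.09 | twist 0.0 shift [-0.505 -3.002 -1.218] t 21.4
```

View pics/c7.png

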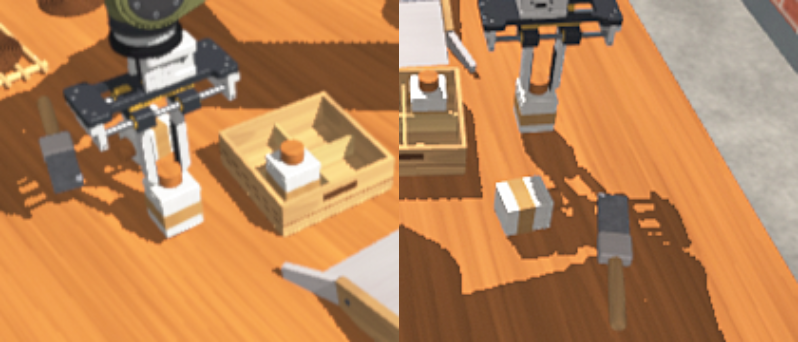

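The can hangs upright about 20 mm above the bench. I'll carry it to the trailing cell on the +x side.

```bash
python3 -m jog '[[20,[0,0,-0.3],0],[20,[0,0,-0.4],0],[20,[0,0,-0.4],0],[20,[0,-0.1,-0.1],0],[20,[-0.05,-0.2,0],0],[20,[-0.05,-0.3,0],0],[20,[-0.05,-0.4,0],0],[20,[-0.1,-0.4,0],0],[20,[-0.1,-0.4,0],0],[20,[-0.1,-0.4,0],0],[20,[-0.05,-0.4,0],0],[20,[0,-0.3,0],0],[20,[0,-0.1,0],0],[20,[0,0,0],0]]'
python3 -m jog '[[20,[0,0,0.2],0],[20,[0,0,0.3],0],[20,[0,0,0.3],0],[20,[0,0,0.3],0],[20,[0,0,0.2],0],[20,[0,0,0.1],0],[20,[0,0,0.06],0],[20,[0,0,0],0]]'
python3 - <<'E'
from h import *
go(537,-107,37)
E
```

```text
clock: 22.8
eef_pos: [536.7, -106.6, 110.8]
eef_rot: [3.141, 0.0, 1.472]
wrist_force: [-0.6, 0.5, -0.8]
finger_gap: 29.2
finger_force: 20.0
clock: 23.6
eef_pos: [537.1, -106.7, 37.6]
eef_rot: [-3.142, 0.0, 1.473]
wrist_force: [-0.0, -0.1, -0.6]
finger_gap: 29.3
finger_force: 20.0
tcp [ 537.1 -106.7   37.6] closing -0.098 j6 -0.16 | twist 0.0 shift [-0.006 -0.002  0.012] t 23.6
```

```bash
python3 -m jog '[[20,[0,0,0.03],0],[56,[0,0,0],0],[56,[0,0,0],0],[56,[0,0,0],0],[56,[0,0,0],0],[56,[0,0,-0.3],0],[56,[0,0,-0.5],0],[60,[0,0,-0.4],0.044],[60,[0,0,-0.4],0.044],[60,[0,0,-0.4],0.044],[60,[0,0,0],0.044],[60,[0,0,0],0.044],[60,[0,0,0],0.044],[60,[0,0,0],0.044],[60,[0,0,0],0.044],[60,[0,0,0],0.044],[60,[0,0,0],0.044],[60,[0,0,0],0]]' 4
python3 - <<'E'
from h import *
S,D=cam("scene"),cam("side"); camera("scene"); camera("side"); obs=[]
for n,C,c in(("scene",S,(197,203)),("side",D,(348,259))):
    L=regions_of(n,"can_a"); print([(round(r["conf"],2),r["rect"][:2]) for r in L])
    r=min(L,key=lambda r:np.hypot(r["rect"][0]-c[0],r["rect"][1]-c[1])); obs.append((C,r["pixels"].astype(np.float32)))
p,e=fit(lie,obs,601,-247,[-.1,.1]); print(p,e)
x,y=p[:2]+75*np.array([np.cos(p[2]),np.sin(p[2])]); print(x,y); go(x,y,82,p[2]+np.pi/2)
E
```

```text
clock: 25.4
eef_pos: [537.0, -106.7, 136.2]
eef_rot: [3.142, -0.0, 0.088]
wrist_force: [0.0, -0.8, 0.1]
finger_gap: 60.1
finger_force: 0.0
[(0.86, [258.9, 205.4]), (0.77, [197.1, 202.9]), (0.75, [273.8, 220.9])]
[(0.88, [297.3, 212.7]), (0.78, [294.1, 199.0]), (0.6, [348.5, 258.4])]
[ 6.00562e+02 -2.47632e+02  9.70000e-02] 0.059
675.2094390672498 -240.36840304661453
tcp [ 537.  -106.7  136.2] closing -1.477 j6 1.21 | twist -0.0011 shift [2.492 2.928 1.084] t 25.6
```

```bash
python3 -m jog '[[60,[0.3,0.3,0],0],[60,[0.45,0.5,0],0],[60,[0.45,0.5,0],0],[60,[0.45,0.5,0],0],[60,[0.4,0.5,0.1],0],[60,[0.3,0.4,0.3],0],[60,[0.14,0.23,0.4],0],[60,[0,0,0.3],0],[60,[0,0,0],0],[60,[0,0,0],0]]'
python3 - <<'E'
from h import *
s=read_state(); im=camera("wrist"); cv2.imwrite("pics/w8.png",im[:,:,::-1]); C=cam("wrist",s)
L=regions_of("wrist","can_a")
r=min(L,key=lambda r:np.linalg.norm(ray(r["rect"][:2],C,25)[:2]-[640,-243])); print(r["conf"],r["rect"])
p,e=fit(lie,[(C,r["pixels"].astype(np.float32))],601,-247,[0,.2]); print(p,e)
x,y=p[:2]+75*np.array([np.cos(p[2]),np.sin(p[2])]); print(x,y); go(x,y,-20,p[2]+np.pi/2)
E
```

```text
clock: 26.6
eef_pos: [674.1, -240.7, 81.8]
eef_rot: [3.142, -0.0, 0.091]
wrist_force: [0.5, -0.3, 0.1]
finger_gap: 59.8
finger_force: 0.0
0.71 [286.9, 249.4, 64.9, 102.5]
[ 6.02078e+02 -2.49921e+02  8.20000e-02] 0.034
676.8259912563864 -243.7778897832469
tcp [ 674.6 -241.    82.9] closing -1.48 j6 1.09 | twist 0.0029 shift [0.036 0.058 2.058] t 26.7
```

View pics/w8.png

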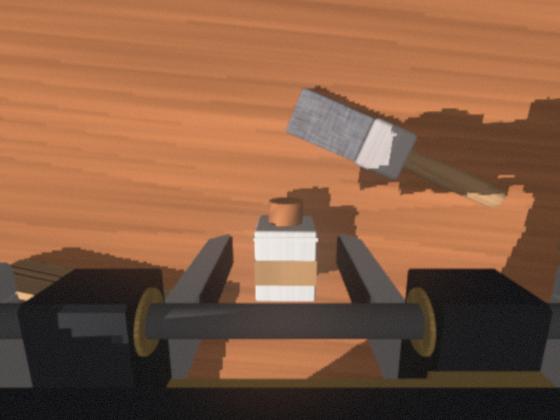

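The stopper sits at (287,210) on the centreline and the brush at (350,130) is clear of the fingers. I'll repeat the righting move, this time along tool -x.

```bash
python3 -m jog '[[60,[0.03,0.04,0.2],0],[60,[0,0,0.4],0],[60,[0,0,0.4],0],[60,[0,0,0.4],0],[60,[0,0,0.35],0],[60,[0,0,0.2],0],[60,[0,0,0.08],0],[60,[0,0,0],0],[60,[0,0,0],0],[20,[0,0,0],0],[20,[0,0,0],0],[20,[0,0,0],0],[20,[0,0,0],0],[20,[0,0,0],0],[20,[0,0,0],0],[20,[0,0,0],0]]' 4
```

```text
clock: 28.3
eef_pos: [676.0, -243.2, -20.2]
eef_rot: [3.142, -0.0, 0.09]
wrist_force: [0.5, 0.1, 1.6]
finger_gap: 30.3
finger_force: 4.0
```

```bash
python3 -m jog '[[20,[-0.055,0,-0.126],0],[20,[-0.055,0,-0.126],0],[20,[-0.076,0,-0.115],0],[20,[-0.076,0,-0.115],0],[20,[-0.094,0,-0.101],0],[20,[-0.094,0,-0.101],0],[20,[-0.111,0,-0.082],0],[20,[-0.111,0,-0.082],0],[20,[-0.123,0,-0.061],0],[20,[-0.123,0,-0.061],0],[20,[-0.133,0,-0.04],0],[20,[-0.133,0,-0.04],0],[20,[-0.136,0,-0.015],0],[20,[-0.136,0,-0.015],0],[20,[0,0,0],0]]'
python3 -m jog '[[20,[-0.138,0,0.008],0],[20,[-0.138,0,0.008],0],[20,[-0.1,0,0.03],0],[20,[-0.08,0,0.04],0],[20,[0,0,0],0],[45,[0,0,0],0],[45,[0,0,0],0],[45,[0,0,0],0],[45,[0,0,0],0],[45,[0,0,0],0],[45,[0,0,0],0]]'
python3 -m jog '[[20,[0,0,0],0],[20,[0,0,0],0],[20,[0,0,0],0],[20,[0,0,0],0],[20,[0,0,0],0],[20,[0,0,-0.2],0],[20,[0,0,-0.2],0],[20,[0,0,0],0]]' 20
python3 - <<'E'
from h import *
S=camera("scene")[130:310,120:330]; D=camera("side")[150:330,240:450]
im=np.hstack([cv2.resize(u,None,fx=1.9,fy=1.9) for u in (S,D)]); cv2.imwrite("pics/c9.png",im[:,:,::-1])
go(470,-18,112)
E
```

```text
clock: 29.8
eef_pos: [602.6, -250.0, 33.7]
eef_rot: [-3.141, 0.0, 0.09]
wrist_force: [-0.4, -0.3, -0.5]
finger_gap: 30.1
finger_force: 4.0
clock: 30.9
eef_pos: [580.7, -251.8, 29.3]
eef_rot: [-3.142, 0.0, 0.09]
wrist_force: [-0.4, -0.6, -0.3]
finger_gap: 45.0
finger_force: 0.0
clock: 31.7
eef_pos: [581.5, -252.3, 51.5]
eef_rot: [3.14, -0.003, 0.09]
wrist_force: [0.6, -0.2, -1.9]
finger_gap: 29.6
finger_force: 20.0
tcp [ 580.8 -251.9   49.9] closing -1.481 j6 1.01 | twist 0.0 shift [-1.785 -4.859 -1.246] t 31.8
```

View pics/c9.png

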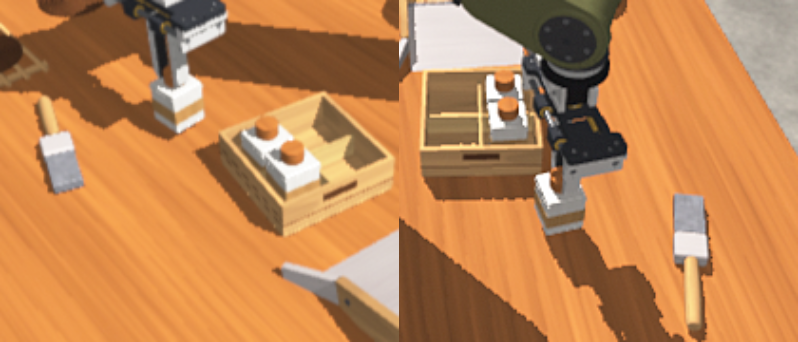

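The third can is upright, and the crate holds the first two in its +x cells. The third goes in the trailing -x cell.

```bash
python3 -m jog '[[20,[0,0,-0.3],0],[20,[0,0,-0.4],0],[20,[0,0,-0.4],0],[20,[0,0,-0.3],0],[20,[0,0,-0.1],0],[20,[0,0,0],0]]'
python3 - <<'E'
from h import *
go(459,-96,37)
E
```

```text
clock: 32.4
eef_pos: [580.8, -251.9, 124.9]
eef_rot: [3.141, -0.001, 0.09]
wrist_force: [-0.2, -0.2, -1.6]
finger_gap: 29.3
finger_force: 20.0
tcp [ 580.8 -251.9  124.9] closing -1.481 j6 1.01 | twist 0.0 shift [-2.146 -3.326  1.755] t 32.4
```

```bash
python3 -m jog '[[20,[-0.15,-0.2,0],0],[20,[-0.25,-0.35,0],0],[20,[-0.3,-0.45,0],0],[20,[-0.3,-0.45,0],0],[20,[-0.3,-0.45,0],0],[20,[-0.3,-0.45,0],0],[20,[-0.3,-0.45,0],0],[20,[-0.15,-0.35,0],0],[20,[-0.1,-0.18,0],0],[20,[0,0,0],0],[20,[0,0,0.3],0],[20,[0,0,0.4],0],[20,[0,0,0.4],0],[20,[0,0,0.3],0],[20,[0,0,0.2],0],[20,[0,0,0.1],0],[20,[0,0,0.03],0],[20,[0,0,0],0]]'
python3 -m jog '[[20,[0,0,0.05],0],[56,[0,0,0],0],[56,[0,0,0],0],[56,[0,0,0],0],[56,[0,0,0],0],[56,[0,0,-0.3],0],[56,[0,0,-0.5],0],[56,[0,0,-0.5],0],[56,[0,0,-0.5],0],[56,[0,0,-0.3],0]]'
python3 - <<'E'
from h import *
c=(np.array([503.5,-62.6]),-.135)
S=camera("scene"); camera("side"); print(read_state()["eef_pos"])
C=cam("scene"); D=cam("side")
for n,K in(("scene",C),("side",D)):
    for q in("can_a","crate"): print(n,q,[(round(r["conf"],2),r["rect"],ray(r["rect"][:2],K,50).round()[:2].tolist()) for r in regions_of(n,q)])
cv2.imwrite("pics/s10.png",cv2.resize(S[120:400,120:500],(760,560))[:,:,::-1])
E
```

```text
clock: 34.2
eef_pos: [458.9, -95.9, 38.1]
eef_rot: [3.141, -0.0, 0.09]
wrist_force: [-0.4, 0.4, -1.0]
finger_gap: 29.1
finger_force: 20.0
clock: 35.2
eef_pos: [459.1, -95.8, 142.3]
eef_rot: [3.141, -0.002, 0.09]
wrist_force: [0.4, -0.4, -0.1]
finger_gap: 55.8
finger_force: 0.0
[459.50291599 -95.95551545 142.18245433]
scene can_a [(0.83, [259.9, 209.8, 24.5, 30.6], [547.0, -89.0]), (0.75, [273.9, 220.9, 27.2, 33.9], [546.0, -36.0]), (0.71, [289.7, 195.3, 27.0, 32.5], [454.0, -84.0])]
scene crate [(0.71, [280.7, 217.6, 93.8, 70.1], [526.0, -34.0])]
side can_a [(0.68, [294.1, 197.2, 21.8, 23.4], [543.0, -29.0]), (0.66, [296.9, 212.7, 19.1, 22.0], [539.0, -91.0]), (0.64, [267.2, 218.3, 24.0, 24.4], [458.0, -98.0])]
side crate [(0.73, [283.9, 212.5, 65.5, 62.6], [505.0, -84.0]), (0.26, [266.2, 217.2, 29.9, 23.4], [456.0, -93.0])]
```

View pics/s10.png

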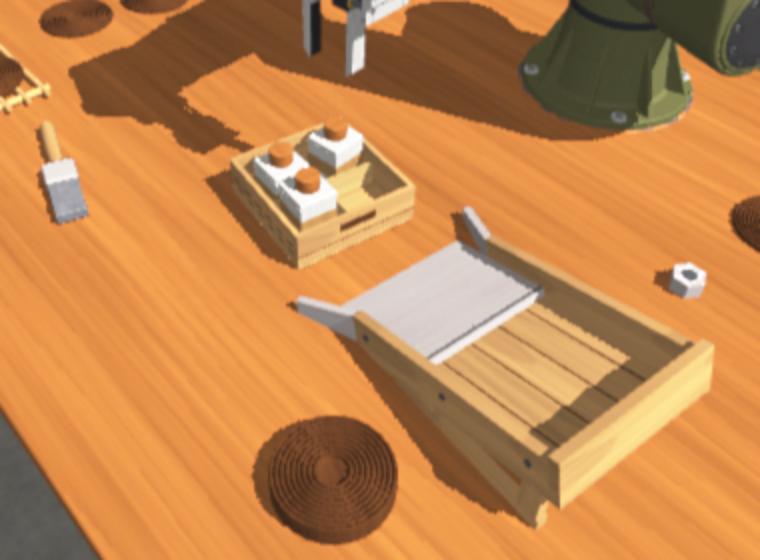

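Three cans now stand in three cells, and no fourth can shows on the bench. From the same picture (scene pixels), the lip ends are at (390.5,265.5) and (336,300). The toe ends are at about (351,241.5) and (290,271.5).

Run:
```python
from h import *
from scipy.optimize import least_squares
S=cam("scene"); D=cam("side")
for nm,u,z in [("lipL",(390.5,265.5),34),("lipR",(336,300),34),("toeL",(351,241.5),0),("toeR",(290,271.5),0)]: print(nm,ray(u,S,z).round(1))
s=read_state(); T=np.eye(4)
W=R.from_euler('xyz',[3.1416,0,2.855]).as_matrix(); T[:3,:3]=W; T[:3,3]=[677.6,92.3,147.4]; Wc=(calibration("wrist")["mtx"],T@calibration("wrist")["hand_eye"])
obs=[((135,91,34),(390.5,265.5),S),((135,-91,34),(336,300),S),((135,-91,34),(382,97),Wc)]
lines=[((368,0),Wc,34,135),((223,0),Wc,0,0),((250,127),Wc,0,0),((351,241.5),S,0,0),((290,271.5),S,0,0)]
def f(p):
    r=[]
    for P,u,C in obs: r+=list(place(np.array([P],float),p[0],p[1],p[2])[0,:2]-ray(u,C,P[2])[:2])
    for u,C,z,x in lines:
        q=ray(u,C,z)[:2]-p[:2]; r.append(q@[np.cos(p[2]),np.sin(p[2])]-x)
    return r
o=least_squares(f,[520,80,1.47],loss="soft_l1"); print(o.x,np.round(f(o.x),1))
c=np.array([503.5,-62.6])-o.x[:2]; w=o.x[2]; print("crate in stand",c@[np.cos(w),np.sin(w)],c@[-np.sin(w),np.cos(w)],"yaw",np.pi/2-.135-w)
# refit crate using side+scene
for n,C in(("scene",S),("side",D)):
    camera(n); L=regions_of(n,"crate"); 
    if L: print(n,fit(crate+[place(stop,*p,0)+[0,0,6] for p in [(39.5,39.5),(39.5,-39.5),(-39.5,-39.5)]],[(C,L[0]["pixels"].astype(np.float32))],503,-62,[-.13]))
```

```text
lipL [433.4 228.1  34. ]
lipR [590.9 215.8  34. ]
toeL [417.  100.2   0. ]
toeR [592.3  75.9   0. ]
[506.82592373  86.70111729   1.47058192] [-3.6  2.1 20.  -3.9  0.   0.5 -3.1  0.5  1.3  4.4 -2.1]
crate in stand -148.884782257576 -11.627854692523169 yaw -0.03478559430936601
scene (array([ 5.03952e+02, -6.44340e+01, -1.37000e-01]), np.float64(0.427))
side (array([ 5.02677e+02, -6.29250e+01, -1.40000e-01]), np.float64(0.408))
```

I've used up the picture allowance, so from here I work with numbers only. Before pushing, I'll read the real height of the gripper's body above the finger tips from image brightness, so it clears the stoppers.

Run:
```python
from h import *
im={n:camera(n) for n in("scene","side")}; s=read_state(); M=rot(s); p=s["eef_pos"]; g=s["finger_gap"]/2
for n in im:
  for y in(g+6,-g-6):
    zs=np.arange(25,170,6); P=np.array([p+M@[0,y,-z] for z in zs]); uv=proj(P,cam(n)).round().astype(int)
    print(n,y,[(int(z),*map(int,im[n][v,u])) if 0<=v<420 and 0<=u<560 else None for z,(u,v) in zip(zs,uv)])
```

```text
scene 34.008567884286606 [(25, 116, 73, 40), (31, 119, 73, 40), (37, 48, 43, 43), (43, 91, 90, 89), (49, 91, 90, 90), (55, 91, 90, 88), (61, 90, 88, 87), (67, 76, 74, 74), (73, 76, 74, 73), (79, 75, 74, 74), (85, 77, 74, 74), (91, 76, 74, 74), (97, 75, 73, 73), (103, 94, 92, 90), (109, 129, 128, 125), (115, 129, 127, 124), (121, 130, 127, 126), (127, 107, 105, 104), (133, 66, 67, 68), (139, 40, 42, 45), (145, 33, 33, 37), (151, 102, 81, 41), (157, 34, 36, 37), (163, 95, 94, 94), (169, 131, 129, 127)]
scene -34.008567884286606 [(25, 117, 72, 40), (31, 123, 76, 40), (37, 119, 76, 44), (43, 185, 177, 170), (49, 198, 194, 191), (55, 190, 187, 185), (61, 174, 172, 169), (67, 164, 162, 158), (73, 157, 155, 153), (79, 146, 145, 142), (85, 139, 137, 135), (91, 126, 125, 123), (97, 122, 121, 119), (103, 123, 122, 121), (109, 126, 124, 121), (115, 133, 130, 129), (121, 133, 132, 131), (127, 63, 61, 58), (133, 67, 68, 70), (139, 105, 86, 48), (145, 37, 36, 38), (151, 33, 33, 36), (157, 35, 36, 40), (163, 43, 44, 48), (169, 68, 70, 75)]
side 34.008567884286606 [(25, 141, 108, 72), (31, 134, 101,
[... 289 characters left out ...]
 124, 122), (121, 130, 126, 123), (127, 110, 106, 105), (133, 27, 27, 29), (139, 31, 33, 36), (145, 31, 34, 36), (151, 32, 33, 36), (157, 32, 31, 35), (163, 5, 13, 24), (169, 233, 175, 113)]
side -34.008567884286606 [(25, 191, 179, 175), (31, 201, 188, 185), (37, 0, 0, 0), (43, 101, 98, 97), (49, 135, 129, 130), (55, 128, 125, 122), (61, 77, 76, 76), (67, 131, 127, 125), (73, 119, 117, 114), (79, 22, 20, 24), (85, 33, 34, 37), (91, 32, 33, 37), (97, 41, 41, 41), (103, 32, 33, 34), (109, 33, 32, 37), (115, 58, 57, 57), (121, 127, 124, 120), (127, 137, 133, 131), (133, 34, 34, 36), (139, 32, 33, 35), (145, 45, 39, 36), (151, 55, 47, 37), (157, 17, 17, 18), (163, 19, 20, 18), (169, 17, 18, 19)]
```

The dark gripper body starts about 92 mm above the real tips, so tips at 20 mm clear the stoppers. I'll turn the fingers across the push direction and go behind the crate.

```bash
python3 -m jog '[[94,[0,0,0],-0.043],[94,[0,0,0],-0.043],[94,[0,0,0],-0.043],[94,[0,0,0],-0.043],[94,[0,0,0],-0.043],[94,[0,0,0],-0.043],[94,[0,0,0],-0.043],[94,[0,0,0],-0.043],[94,[0,0,0],-0.043],[94,[0,0,0],-0.041],[94,[0,0,0],0]]'
python3 - <<'E'
from h import *
go(489,-171,-16,-.135)
E
```

```text
clock: 36.9
eef_pos: [458.5, -95.7, 140.2]
eef_rot: [-3.141, -0.0, 1.437]
wrist_force: [0.7, 0.4, -0.2]
finger_gap: 94.1
finger_force: 0.0
tcp [458.5 -95.7 140.2] closing -0.134 j6 -0.15 | twist 0.0003 shift [-1.41   0.807  3.124] t 36.9
```

```bash
python3 -m jog '[[94,[-0.2,0.11,0],0],[94,[-0.4,0.23,0],0],[94,[-0.4,0.23,0],0],[94,[-0.3,0.17,0],0],[94,[-0.11,0.07,0],0],[94,[0,0,0.3],0],[94,[0,0,0.5],0],[94,[0,0,0.5],0],[94,[0,0,0.5],0],[94,[0,0,0.5],0],[94,[0,0,0.4],0],[94,[0,0,0.3],0],[94,[0,0,0.12],0],[94,[0,0,0],0]]'
python3 -m jog '[[94,[0.05,0,0],0],[94,[0.08,0,0],0],[94,[0.08,0,0],0],[94,[0.08,0,0],0],[94,[0.08,0,0],0],[94,[0.08,0,0],0],[94,[0,0,0],0]]'
python3 - <<'E'
from h import *
S=cam("scene"); D=cam("side")
cp=crate+[place(stop,*p,0)+[0,0,6] for p in [(39.5,39.5),(39.5,-39.5),(-39.5,-39.5)]]
for n,C in(("scene",S),("side",D)):
    camera(n); L=regions_of(n,"crate")[:1]
    print(n,[(round(r["conf"],2),r["rect"]) for r in L],[(round(r["conf"],2),r["rect"]) for r in regions_of(n,"can_a")])
E
```

```text
clock: 38.3
eef_pos: [488.9, -170.8, -16.1]
eef_rot: [-3.14, -0.0, 1.434]
wrist_force: [-0.1, -0.2, 0.3]
finger_gap: 93.9
finger_force: 0.0
clock: 39.0
eef_pos: [492.5, -148.5, -15.4]
eef_rot: [3.141, 0.0, 1.435]
wrist_force: [-0.4, -1.0, -0.6]
finger_gap: 94.1
finger_force: 0.2
scene [(0.63, [282.0, 221.8, 92.2, 70.1])] [(0.92, [259.4, 209.2, 23.5, 29.5]), (0.75, [274.6, 221.9, 30.2, 32.1]), (0.66, [290.3, 197.2, 34.2, 32.0])]
side [(0.57, [282.3, 212.3, 64.0, 55.6])] [(0.65, [266.2, 217.6, 22.0, 13.6]), (0.61, [293.4, 214.6, 14.9, 14.7]), (0.53, [298.1, 190.3, 7.5, 1.6])]
```

```bash
python3 -m jog '[[94,[0.06,-0.01,0],0],[94,[0.1,-0.02,0],-0.001],[94,[0.1,-0.022,0],-0.001],[94,[0.1,-0.022,0],-0.001],[94,[0.1,-0.022,0],-0.001],[94,[0.1,-0.022,0],-0.001],[94,[0.1,-0.022,0],-0.001],[94,[0.1,-0.022,0],-0.001],[94,[0.1,-0.022,0],0],[94,[0.1,-0.022,0],0],[94,[0.06,-0.01,0],0],[94,[0,0,0],0]]'
python3 - <<'E'
from h import *
S=cam("scene"); D=cam("side"); st=(506.7,85.5,1.46)
s=read_state(); q=place((s["eef_pos"]-[st[0],st[1],0])[None],0,0,-st[2])[0]; print("tool in stand",q,s["wrist_force"])
for n,C in(("scene",S),("side",D)):
    camera(n)
    for r in regions_of(n,"can_a"):
        v,u=np.where(r["pixels"]); P=ray((r["rect"][0],v.min()),C,88)  # top of stopper (far rim)
        c=place((P-[st[0],st[1],0])[None],0,0,-st[2])[0]; print(n,round(r["conf"],2),r["rect"],"stand xy of top rim",c.round(1)[:2])
    L=regions_of(n,"crate")[:1]
    if L:
        v,u=np.where(L[0]["pixels"]); print(n,"crate",L[0]["rect"],u.min(),u.max(),v.min(),v.max())
E
```

```text
clock: 40.5
eef_pos: [487.8, -96.3, -15.6]
eef_rot: [-3.142, -0.0, 1.457]
wrist_force: [0.2, -0.4, 0.1]
finger_gap: 93.9
finger_force: 0.0
tool in stand [-182.76389531   -1.32361116  -15.57355846] [ 0.20763723 -0.40666386  0.08262299]
scene 0.98 [292.3, 233.2, 28.6, 33.3] stand xy of top rim [-71.4 -31.3]
scene 0.96 [276.9, 219.2, 30.4, 31.5] stand xy of top rim [-129.6  -34.9]
scene 0.68 [300.1, 230.3, 97.2, 75.3] stand xy of top rim [-129.4   32.5]
scene 0.58 [304.9, 204.7, 25.8, 30.3] stand xy of top rim [-135.5   51.4]
scene crate [301.4, 230.7, 98.0, 78.6] 251 347 193 268
side 0.64 [287.6, 200.1, 15.1, 17.1] stand xy of top rim [-133.6  -29.3]
side 0.59 [262.3, 204.6, 24.6, 13.8] stand xy of top rim [-137.4   38.2]
side crate [277.4, 200.7, 63.5, 55.4] 247 309 173 227
```

```bash
python3 -m jog '[[94,[0.06,0,0],0],[94,[0.1,0,0],0],[94,[0.1,0,0],0],[94,[0.1,0,0],0],[94,[0.1,0,0],0],[94,[0.1,0,0],0],[94,[0.1,0,0],0],[94,[0.1,0,0],0],[94,[0.1,0,0],0],[94,[0.1,0,0],0],[94,[0.1,0,0],0],[94,[0.1,0,0],0]]'
python3 -m jog '[[94,[0.1,0,0],0],[94,[0.1,0,0],0],[94,[0.1,0,0],0],[94,[0.1,0,0],0],[94,[0.1,0,0],0],[94,[0.1,0,0],0],[94,[0,0,0],0]]'
cat > st.py <<'E'
from h import *
S=cam("scene"); D=cam("side"); st=(506.7,85.5,1.46)
s=read_state(); q=place((s["eef_pos"]-[st[0],st[1],0])[None],0,0,-st[2])[0]; print("tool in stand",q.round(1),s["wrist_force"].round(1))
for n,C in(("scene",S),("side",D)):
    camera(n); print(n,[(round(r["conf"],2),r["rect"]) for r in regions_of(n,"can_a")],"crate",[r["rect"] for r in regions_of(n,"crate")[:1]])
E
python3 st.py
```

```text
clock: 42.0
eef_pos: [494.4, -38.8, -15.7]
eef_rot: [-3.141, -0.0, 1.457]
wrist_force: [0.4, -3.7, 0.2]
finger_gap: 94.0
finger_force: 2.0
clock: 42.7
eef_pos: [497.9, -8.6, -15.7]
eef_rot: [3.142, -0.0, 1.457]
wrist_force: [0.1, 0.3, -0.5]
finger_gap: 94.0
finger_force: 0.0
tool in stand [-94.5  -1.6 -15.7] [ 0.1  0.3 -0.5]
scene [(0.77, [317.3, 251.9, 32.4, 33.2]), (0.67, [327.0, 222.3, 35.6, 33.6]), (0.61, [297.9, 238.9, 33.2, 30.9])] crate [[322.4, 251.3, 102.7, 77.6]]
side [(0.72, [273.2, 144.3, 87.6, 93.7]), (0.63, [286.6, 178.5, 12.5, 14.4]), (0.46, [261.1, 182.6, 25.5, 16.6]), (0.44, [289.5, 155.6, 7.7, 0.7])] crate [[276.2, 176.0, 57.3, 52.0]]
```

```bash
python3 -m jog '[[94,[0.06,0,0],0],[94,[0.1,0,0],0],[94,[0.1,0,0],0],[94,[0.1,0,0],0],[94,[0.1,0,0],0],[94,[0.1,0,0],0],[94,[0.1,0,0],0],[94,[0.1,0,0],0]]'
python3 -m jog '[[94,[0.1,0,0],0],[94,[0.1,0,-0.01],0],[94,[0.1,0,-0.01],0],[94,[0.1,0,-0.02],0],[94,[0.1,0,-0.025],0],[94,[0.1,0,-0.025],0],[94,[0.1,0,-0.025],0],[94,[0.1,0,-0.025],0],[94,[0,0,0],0]]'
python3 st.py
```

```text
clock: 43.8
eef_pos: [502.1, 28.8, -15.7]
eef_rot: [-3.142, 0.0, 1.457]
wrist_force: [-0.4, -2.9, -1.1]
finger_gap: 94.1
finger_force: 1.8
clock: 44.7
eef_pos: [507.0, 68.8, -8.3]
eef_rot: [3.141, -0.0, 1.457]
wrist_force: [-0.1, 0.8, -0.2]
finger_gap: 94.5
finger_force: 0.0
tool in stand [-16.5  -2.1  -8.3] [-0.1  0.8 -0.2]
scene [(0.96, [319.6, 257.8, 27.6, 32.8]), (0.95, [350.1, 240.4, 33.0, 32.8]), (0.64, [348.6, 267.7, 112.5, 75.0]), (0.57, [338.0, 268.5, 34.3, 32.3])] crate [[344.6, 269.8, 110.0, 75.6]]
side [(0.53, [284.3, 159.7, 16.0, 18.4]), (0.51, [260.2, 162.2, 21.9, 16.8])] crate [[275.5, 157.2, 55.3, 56.7]]
```

```bash
python3 -m jog '[[94,[0.06,0,-0.015],0],[94,[0.08,0,-0.02],0],[94,[0.08,0,-0.02],0],[94,[0.08,0,-0.02],0],[94,[0.08,0,-0.02],0],[94,[0.08,0,-0.02],0],[94,[0.08,0,-0.02],0],[94,[0.08,0,-0.02],0],[94,[0.08,0,-0.02],0],[94,[0.08,0,-0.02],0],[94,[0.08,0,-0.02],0],[94,[0.08,0,-0.02],0]]'
python3 -m jog '[[94,[0.08,0,-0.02],0],[94,[0.08,0,-0.02],0],[94,[0.08,0,-0.02],0],[94,[0.08,0,-0.02],0],[94,[0.08,0,-0.02],0],[94,[0.08,0,-0.02],0],[94,[0.08,0,-0.02],0],[94,[0.08,0,-0.02],0],[94,[0.08,0,-0.02],0],[94,[0.08,0,-0.02],0],[94,[0.08,0,-0.02],0],[94,[0.08,0,-0.02],0]]'
python3 st.py
```

```text
clock: 46.2
eef_pos: [512.1, 115.1, 3.2]
eef_rot: [3.142, 0.0, 1.457]
wrist_force: [-0.1, -4.8, 0.8]
finger_gap: 93.8
finger_force: 2.5
clock: 47.4
eef_pos: [517.2, 162.5, 15.3]
eef_rot: [-3.141, 0.001, 1.457]
wrist_force: [-2.8, -6.6, 0.9]
finger_gap: 94.1
finger_force: 3.5
tool in stand [77.6 -2.  15.3] [-2.8 -6.6  0.9]
scene [(0.94, [378.6, 260.7, 34.1, 40.0]), (0.8, [350.7, 279.3, 35.0, 37.6]), (0.78, [372.2, 296.2, 37.4, 43.3])] crate [[378.1, 289.4, 123.7, 92.1]]
side [(0.63, [282.4, 133.6, 13.4, 18.6]), (0.23, [195.1, 148.3, 11.9, 7.5])] crate [[274.6, 142.4, 56.2, 34.5]]
```

```bash
python3 -m jog '[[94,[0.06,0,-0.015],0],[94,[0.08,0,-0.02],0],[94,[0.08,0,-0.02],0],[94,[0.08,0,-0.02],0],[94,[0.08,0,-0.02],0],[94,[0.08,0,-0.02],0],[94,[0.08,0,-0.02],0],[94,[0.08,0,-0.02],0]]'
for i in 1 2 3; do python3 -m jog '[[94,[0.06,0,-0.015],0],[94,[0.04,0,-0.01],0],[94,[0,0,0],0]]'|grep -E "pos|wrist"; done
python3 st.py
```

```text
clock: 48.5
eef_pos: [519.9, 192.8, 22.1]
eef_rot: [-3.139, 0.002, 1.457]
wrist_force: [-5.2, -7.2, -3.1]
finger_gap: 93.7
finger_force: 3.5
eef_pos: [520.6, 198.0, 23.4]
wrist_force: [-0.4, -2.6, -2.4]
eef_pos: [521.9, 203.2, 25.0]
wrist_force: [0.0, -3.4, -1.9]
eef_pos: [522.6, 208.4, 26.5]
wrist_force: [-2.1, -3.0, -1.6]
tool in stand [123.9  -2.3  26.5] [-2.1 -3.  -1.6]
scene [(0.95, [398.9, 271.6, 41.5, 40.5]), (0.8, [390.0, 310.6, 39.7, 44.1]), (0.68, [366.2, 294.9, 35.4, 39.5])] crate [[395.6, 302.0, 129.5, 91.7]]
side [(0.77, [281.1, 127.0, 10.0, 17.0]), (0.73, [259.0, 130.4, 20.3, 15.8])] crate [[273.4, 130.2, 53.2, 41.7]]
```

```bash
for i in 1 2 3; do python3 -m jog '[[94,[0.04,0,-0.01],0],[94,[0.02,0,-0.005],0],[94,[0,0,0],0]]'|grep -E "pos|wrist"; done
cat > fitc.py <<'E'
from h import *
from scipy.optimize import least_squares
S=cam("scene"); D=cam("side"); st=(506.7,85.5,1.46)
cs=np.array([(39.5,-39.5),(-39.5,-39.5),(-39.5,39.5)])
obs=[]
for n,C in(("scene",S),("side",D)):
    camera(n)
    for r in regions_of(n,"can_a"):
        if r["conf"]>.4 and r["pixels"].sum()<2500:
            v,u=np.where(r["pixels"]); obs.append((n,C,u.min(),u.max(),v.min(),v.max()))
def model(p,i,C):
    hx,hz,t,y=p[:4]; c=cs[i]+p[4+2*i:6+2*i]
    B=np.vstack(can)+[c[0]+83,c[1],6]; ct,s_=np.cos(t),np.sin(t)
    P=np.c_[hx+B[:,0]*ct-B[:,2]*s_, y+B[:,1], hz+B[:,0]*s_+B[:,2]*ct]
    return proj(place(P,*st),C)
def assign(p):
    out=[]
    for o in obs:
        d=[np.hypot((model(p,i,o[1])[:,0].min()+model(p,i,o[1])[:,0].max())/2-(o[2]+o[3])/2, model(p,i,o[1])[:,1].min()-o[4]) for i in range(3)]
        out.append((int(np.argmin(d)),o))
    return out
p0=np.r_[143,26,.24,0,np.zeros(6)]; A=assign(p0)
for hz,t in((24,.244),(34,.19),):   # seated / heel still on the lip
    def f(p):
        q=np.r_[p[0],hz+(p[0]-137)*.25*(hz<30),t,p[1:]]; r=[]
        for i,o in A:
            m=model(q,i,o[1]); r+=[m[:,0].min()-o[2],m[:,0].max()-o[3]-1,(m[:,1].min()-o[4])]
        return np.r_[r,p[1:]/4]
    r=least_squares(f,np.r_[143,p0[3:]],loss="soft_l1"); print(hz,"cost",round(r.cost,2),"heel x",r.x[0].round(1),"y",r.x[1].round(1),"cells",r.x[2:].round(1))
print([(i,o[0]) for i,o in A])
E
python3 fitc.py
```

```text
eef_pos: [523.0, 210.9, 27.3]
wrist_force: [-1.8, -5.2, -1.5]
eef_pos: [523.4, 213.1, 27.9]
wrist_force: [-0.6, -9.2, -1.4]
eef_pos: [523.8, 213.5, 28.1]
wrist_force: [1.0, -27.7, -4.6]
24 cost 11.16 heel x 152.0 y 3.5 cells [-8.2 -0.2  4.3  1.   0.7  2.2]
34 cost 15.87 heel x 151.7 y 2.8 cells [-12.7   0.4   2.5   0.5  -1.3   1.4]
[(2, 'scene'), (0, 'scene'), (1, 'scene'), (1, 'side'), (2, 'side')]
```

The force jump to 28 N means the nose has met the back stop, and the fit puts the heel at about x = 152, past the lip. I'll back off gently and check that the crate holds.

```bash
python3 -m jog '[[94,[-0.03,0,0],0],[94,[-0.04,0,0],0],[94,[-0.06,0,0],0],[94,[-0.06,0,0],0],[94,[-0.06,0,0],0],[94,[-0.06,0,0],0],[94,[-0.06,0,0],0],[94,[-0.1,0,0],0],[94,[-0.2,0,-0.1],0],[94,[-0.3,0,-0.3],0],[94,[-0.4,0,-0.4],0],[94,[-0.5,0,-0.5],0],[94,[-0.5,0,-0.5],0],[94,[-0.5,0,-0.5],0],[94,[-0.3,0,-0.3],0],[94,[0,0,0],0],[94,[0,0,0],0]]'
python3 fitc.py; python3 st.py
```

```text
clock: 52.5
eef_pos: [505.6, 59.5, 158.6]
eef_rot: [3.141, -0.0, 1.456]
wrist_force: [0.1, -0.1, -0.0]
finger_gap: 94.0
finger_force: 0.0
24 cost 14.67 heel x 153.6 y 2.2 cells [-10.2   0.2   5.9  -0.3   0.4   2.4]
34 cost 17.95 heel x 154.4 y 1.6 cells [-16.    0.9   2.   -0.1  -2.    0.7]
[(2, 'scene'), (0, 'scene'), (1, 'scene'), (0, 'side'), (1, 'side'), (2, 'side')]
tool in stand [-25.3  -1.5 157.9] [-0.2 -0.  -1. ]
scene [(0.72, [398.3, 273.2, 37.4, 38.8]), (0.64, [393.3, 310.5, 40.0, 47.4]), (0.61, [374.0, 304.8, 211.3, 157.4]), (0.56, [367.6, 293.8, 38.0, 41.5])] crate [[398.5, 302.4, 124.7, 86.7]]
side [(0.69, [259.5, 126.2, 20.4, 18.3]), (0.65, [282.2, 124.1, 17.4, 22.0]), (0.47, [280.8, 109.3, 16.5, 18.8])] crate [[273.1, 123.6, 53.0, 50.4]]
```

```bash
python3 -c "
from cell import *
print(sign_off())"
```

```text
the job is handed in; nothing more can be done
None
```

I handed the job in at about 53 s: three canisters stand upright in the crate, which by force and camera measurements lies flat on the stand's bed behind the lip; I saw no fourth canister, and the hand-in returned no verdict.

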